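# Sweep the finished sample dishes into the discard bay

## Task

Sweep the three red-lidded dishes across the bench with the fingertips, pushing them through the open mouth of the yellow-fenced discard bay until each lies flat and wholly inside it. Only slide them, never pick them up or tip them, and leave the blue-lidded dish, the amber bottle and everything else on the bench where they stand.

Things in the scene. Friction and masses are not known exactly. Their poses are not given: they have to be found in the camera images.
- red1: Closed round dish with a red lid and white foot, a solid 44 mm disc 14 mm high, about 30 g (20 to 45 g); a finished sample, to be swept into the bay. Loose, lying flat on the bench; origin at the centre of its underside, z up; its yaw means nothing.
- red2: Closed round dish with a red lid and white foot, a solid 44 mm disc 14 mm high, about 30 g (20 to 45 g); a finished sample, to be swept into the bay. Loose, lying flat on the bench; origin at the centre of its underside, z up; its yaw means nothing.
- red3: Closed round dish with a red lid and white foot, a solid 44 mm disc 14 mm high, about 30 g (20 to 45 g); a finished sample, to be swept into the bay. Loose, lying flat on the bench; origin at the centre of its underside, z up; its yaw means nothing.
- blue_dish: Closed round dish with a blue lid and white foot, a solid 44 mm disc 14 mm high, about 30 g; a sample still running, not to be moved. It may stand anywhere among the red ones. Loose, lying flat on the bench; origin at the centre of its underside, z up; its yaw means nothing.
- bottle: Amber dropper bottle with a white cap, 34 mm in diameter and 52 mm high, loose, standing among the dishes; not to be moved. Origin at the centre of its underside.
- bay: Discard bay: low yellow fence fixed on three sides of a pale rectangle of bench, no sill at the open side. Inside 170 mm wide (its x), 140 mm deep (its y); fence 6 mm thick, 25 mm high. Origin on the bench at the middle of the open mouth; y leads from the mouth to the back wall, x along the mouth, z up. The mouth faces the robot's right, where the dishes lie, give or take 0.35 rad.
- beaker: Glass beaker, 64 mm in diameter at the rim, 75 mm high, loose, beyond the dishes; not to be moved. Origin at the centre of its underside.
- timer: White bench timer lying flat, 45 x 65 x 26 mm (its x, y, z), loose, beyond the dishes; not to be moved. Origin at the centre of its underside.
- tipbox: Grey box with a blue lid, 77 x 112 x 57 mm (its x, y, z), loose, on the robot's left behind the bay; not to be moved. Origin at the centre of its underside.
Things that resemble listed ones, but are neither listed nor needed, are in the scene too. What is shaped like the red1 but turquoise is not meant. What is shaped like the red3 but pink is not meant.

How it is judged:
At the end, for the whole second after the job is handed in: All three red-lidded dishes lie flat, at rest on the bench, wholly inside the bay: centres at least 21 mm behind the line of the mouth and between the side and back fences (a dish's radius is 22 mm). Blue-lidded dish, bottle, beaker, timer and tip box upright and within 10 mm of where they began (y of red1 in the frame of bay between 0.021 and 0.125 m and x of red1 in the frame of bay between -0.07 and 0.07 m and height (world z) of each of red1, red2, red3 below 0.005 m and angle between each of red1, red2, red3, blue_dish, bottle, beaker, timer, tipbox's own z axis and vertical below 0.1 rad and linear speed of each of red1, red2, red3 below 0.01 m/s and y of red2 in the frame of bay between 0.021 and 0.125 m and x of red2 in the frame of bay between -0.07 and 0.07 m and y of red3 in the frame of bay between 0.021 and 0.125 m and x of red3 in the frame of bay between -0.07 and 0.07 m and distance of each of blue_dish, bottle, beaker, timer, tipbox from where it was at the start of the episode below 0.01 m); the robot touches nothing.
It fails at once if a red-lidded dish is lifted off the bench (its underside more than 12 mm up) or tipped over (height (world z) of any of red1, red2, red3 above 0.012 m or angle between any of red1, red2, red3's own z axis and vertical above 0.6 rad).
It fails at once if the blue-lidded dish, bottle, beaker, timer or tip box is moved more than 10 mm or tipped (distance of any of blue_dish, bottle, beaker, timer, tipbox from where it was at the start of the episode above 0.01 m or angle between any of blue_dish, bottle, beaker, timer, tipbox's own z axis and vertical above 0.3 rad).
It also fails if it takes over 70 s, if anything falls off the work surface, if the arm or the gripper's body presses on something with over 40 N, if the wrist force passes 120 N, or if a joint passes its speed limit or range.

## Robot

A 6-joint arm with a two-finger parallel gripper is mounted at the origin on the work surface. World frame = base frame: x ahead of the robot, y to its left, z up, the work surface at z = 0. Lengths are in m, angles in rad, forces in N, time in s.
With the tool pointing down it reaches from about 0.375 to 0.975 m from the base axis. Payload 3.8 kg.
Tool frame: the origin (TCP) lies at the very end of the fingers, on their centre line; the grasp point (between the pads) lies 19 mm behind it; z points along the fingers, y is the line along which they close (so a half turn about z gives the same grasp; the last joint's range is limited). The gripper opens to 85 mm and grips with 20 to 120 N. Pads are 22 mm wide; open, the fingers measure 114 mm over their backs; the gripper's body (76 mm by 85 mm) begins 54 mm behind the grasp point. The pads swing forward as they close: fully open they stand 13 mm farther back than shut.
Start: joints at [-1.21, 0.264, 1.604, -0, 1.274, -0.037], TCP at [0.261, -0.622, 0.231] pointing down, gripper open.
Joint ranges: [-2.63, 2.63], [-0.94, 2.18], [0.31, 2.57], [-1.31, 4.45], [0, 2.66], [-2.55, 2.55]. Speed limits (rad/s): [2.57, 2.57, 3.14, 3.14, 3.14, 3.14].

## Interface

Orientations are given as a rotation vector (axis times angle).
In Python, from workcell import bot, vision gives the robot as it stands. The module is installed in compiled form; this text tells all that it offers.
- The arm moves only by the tool play_rows, never from a script. Its argument "moves" is a list that holds one entry, the list of rows, each a list of 7 numbers: the turn, a rotation vector about the tool's x, y, z as a fraction of full scale, then the shift along the tool's x, y, z as a fraction of full scale, then the finger opening in mm, from 0 to 85.4. In form: [[[ax, ay, az, x, y, z, jaw], ...]]. A call has 1 to 5 rows; each row shifts and turns the commanded pose from where the row before left it, along the tool's axes as they then stand; what a row does not reach is not made up. Full scale, the value 1, is 0.1 m for a shift and 0.5 rad for a turn. A row lasts 1/12 s, in which the tool goes at most 41.7 mm and 7.16 degrees, less where a joint would pass 70% of its speed; a pose out of reach is approached as far as the arm can. A call with a number of a shift or a turn outside -1 to 1 is refused whole. A call with a gripper value outside its range is refused whole. The fingers move at their own pace and stop on an object; "newtons" is the grip in N (left out, the last holds). Time passes only in rows, so rows that do not move let the fingers close. It gives the time, the measured TCP pose, the force, the opening and the grip force at its end, in the units of the state.
- bot.read_state(): the state, without advancing time (a new reading comes with each control period).
- vision.read_camera(name): name is "scene" or "top" or "wrist"; returns a dict with "image" (400x640x3 uint8, red, green, blue), "depth" (400x640 float32, m along the optical axis (not along the pixel's ray), 0 where there is no reading), "K" (3x3 intrinsics, pixels), "R" (3x3) and "t" (3): a world point X has camera coordinates R X + t. Camera axes: x right, y down, z forward; pixel columns grow to the right and rows downward; lengths in m; the calibration is good to about 2 mm. The wrist camera is an equidistant fisheye: a pixel r from the principal point sees the ray r / f radians off the axis. A picture is of the moment at which its call begins.
- bot.finish_job(): hands the job in; it is judged then, once.
The state is a dict: "time": time; "q": joint angles; "joint_vel": joint speeds; "joint_torque": joint torques, N m; "tool_pos": TCP position; "tcp_rot": TCP orientation; "wrist_force": force on the tool from outside, world axes, zero at the start; "torque": the same for the moment, N m; "width": opening from 0.0 (shut) to 1.0 (fully open); "grip_force": force on a finger pad.
Only numpy, scipy, OpenCV 4.12 (cv2) and the standard library are available. Lean on these libraries where they do the work, as an engineer would, in place of code of your own. Each camera call takes 0.05 s, during which the arm holds its last target. There are 200 camera calls.

## Working session

There is one attempt and no reset: what is moved stays moved. The work goes in short steps, Python scripts to look and compute and a tool call to move; the robot and the scene stay as the last step left them, time stands still between calls to the robot, and variables do not carry over. Pictures are saved under pics/ and viewed, at most 10 in all, crops included, and the job is handed in when it is done.

Besides the shell and the picture viewer there is one more tool, called by a JSON object that holds its "name" and its "arguments", one argument or row to a line. play_rows: Moves the arm, as the interface text tells. Its arguments: {"type":"object","properties":{"moves":{"type":"array","items":{"type":"array","items":{"type":"array","items":{"type":"number"}}}},"newtons":{"type":"number"}},"required":["moves"]}

```bash
mkdir -p pics; python3 - <<'E'
from workcell import bot, vision
import cv2, numpy as np
print(bot.read_state())
for n in ("top","scene"):
    c=vision.read_camera(n); np.savez(n+".npz",**c); cv2.imwrite(f"pics/{n}0.png",c["image"][:,:,::-1]); print(n,c["K"],c["R"],c["t"])
E
```

```text
{'time': 0.0, 'q': array([-1.20991240e+00,  2.64764253e-01,  1.60538131e+00, -3.25202065e-05,
        1.27368499e+00, -3.69072221e-02]), 'joint_vel': array([-2.05727258e-03, -1.57404427e-04, -5.84353600e-04,  6.20295626e-05,
        7.98585935e-04, -7.68678389e-04]), 'joint_torque': array([ 1.37624596e-03, -5.15111053e+01, -3.67316437e+01,  3.26907812e-04,
        1.29120424e-02,  6.56928677e-06]), 'tool_pos': array([ 0.26120931, -0.62161852,  0.22995059]), 'tcp_rot': array([-3.07749423e+00, -6.20316531e-01,  6.14703756e-04]), 'wrist_force': array([ 0.07534541, -0.33539044,  0.15275261]), 'torque': array([ 0.06584956,  0.01652221, -0.0312167 ]), 'grip_force': 0.0, 'width': 1.000443246633147}
top [[476.60422984   0.         319.90709985]
 [  0.         476.60422984 191.9950213 ]
 [  0.           0.           1.        ]] [[ 0.01782989 -0.99975848 -0.01284809]
 [-0.99589774 -0.01661796 -0.08894685]
 [ 0.08871186  0.0143813  -0.9959535 ]] [0.04815166 0.61670904 1.07658713]
scene [[492.75734114   0.         320.18145266]
 [  0.         492.75734114 197.49938845]
 [  0.           0.           1.        ]] [[ 0.45038086  0.89280614  0.00736721]
 [ 0.67988945 -0.33760216 -0.65098012]
 [-0.57871186  0.29819787 -0.75905903]] [-0.30442582 -0.37485047  1.51384539]
```

View pics/top0.png

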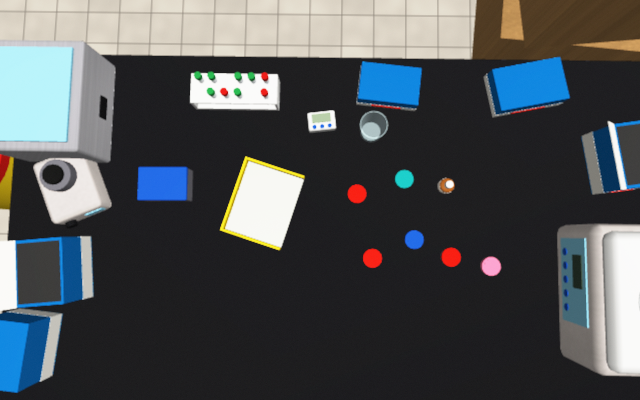

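View pics/scene0.png

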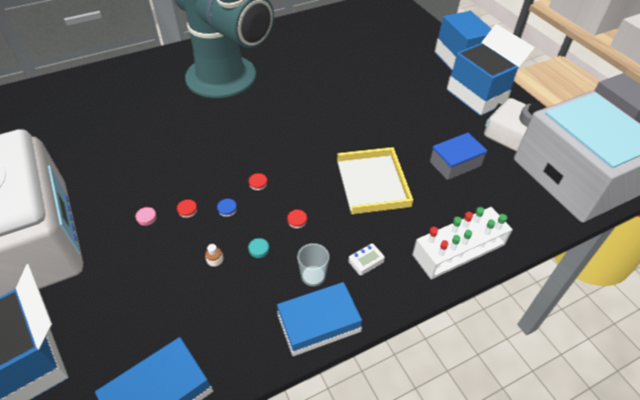

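The top view shows red dishes at (357,194), (372,258) and (451,257), blue at (414,240), turquoise at (404,179), the bottle at (446,185) and pink at (491,266). The bay's mouth runs from (304,178) to (280,249). The scene view shows the same layout, with reds at (297,218), (258,181) and (187,208).

```bash
cat > h.py <<'E'
import numpy as np, cv2
def rays(c,uv):
    K,R,t=c["K"],c["R"],c["t"]; d=R.T@np.linalg.inv(K)@np.array([uv[0],uv[1],1.]); return -R.T@t,d
def onz(c,uv,z):
    o,d=rays(c,uv); return o+d*(z-o[2])/d[2]
def tri(c1,u1,c2,u2):
    o1,d1=rays(c1,u1);o2,d2=rays(c2,u2)
    s=np.linalg.lstsq(np.c_[d1,-d2],o2-o1,rcond=None)[0]
    a=o1+s[0]*d1;b=o2+s[1]*d2
    return (a+b)/2,np.linalg.norm(a-b)
HUE=dict(red=((0,8),(172,180)),blue=((108,128),),turq=((82,96),),pink=((160,172),),yellow=((24,34),))
def blobs(img,name,lo=60,hi=900,s=110,v=60):
    h=cv2.cvtColor(np.ascontiguousarray(img),cv2.COLOR_RGB2HSV)
    m=np.zeros(h.shape[:2],np.uint8)
    for a,b in HUE[name]: m|=cv2.inRange(h,(a,s,v),(b,255,255))
    n,_,st,ce=cv2.connectedComponentsWithStats(m)
    return [(ce[i],st[i][4]) for i in range(1,n) if lo<st[i][4]<hi],m
E
python3 - <<'E'
from h import *
T=dict(np.load("top.npz"));S=dict(np.load("scene.npz"))
np.set_printoptions(precision=4,suppress=True)
for n in("red","blue","turq","pink"):
    s=80 if n=="pink" else 110
    bt,bs=blobs(T["image"],n,s=s)[0],blobs(S["image"],n,s=s)[0]
    for ce,a in bt:
        o=onz(T,ce,.014); best=min((tri(T,ce,S,c2)[1],tuple(tri(T,ce,S,c2)[0])) for c2,_ in bs) if bs else None
        print(n,ce,a,"onz",o[:2],"tri",best)
# bay
m=blobs(T["image"],"yellow",20,5000,s=80)[1]
ys,xs=np.nonzero(m); 
r=cv2.minAreaRect(np.c_[xs,ys].astype(np.float32)); bx=cv2.boxPoints(r)
for p in bx: print("bay corner",p,onz(T,p,.025)[:2],onz(T,p,0)[:2])
# white floor
h=cv2.cvtColor(T["image"],cv2.COLOR_RGB2HSV); w=cv2.inRange(h,(0,0,190),(180,40,255))
n,l,st,ce=cv2.connectedComponentsWithStats(w); k=l[200,262]
ys,xs=np.nonzero(l==k)
bx=cv2.boxPoints(cv2.minAreaRect(np.c_[xs,ys].astype(np.float32)))
for p in bx: print("floor corner",p,onz(T,p,0)[:2])
for nm,u in (("bottlecap",(449,184)),("beaker",(373,126)),("timer",(321,121)),("tipbox",(163,183))):
    z=T["depth"][int(u[1]),int(u[0])]; o,d=rays(T,u); print(nm,o+d*z)
for z in[(tri(T,(449,184),S,(212,247)))]:print(z)
E
```

```text
red [385.2097 106.5484] 62 onz [ 0.8238 -0.0928] tri (np.float64(0.02459503268693587), (np.float64(0.7649587460069868), np.float64(-0.0801635679062432), np.float64(0.21046789617292666)))
red [527.5775 109.7042] 71 onz [ 0.821  -0.4296] tri (np.float64(0.03005446886607441), (np.float64(0.7407330666302794), np.float64(-0.28249631019413457), np.float64(0.32512417955107925)))
red [  3.2023 164.6416] 173 onz [0.6698 0.8135] tri (np.float64(0.3961366457646644), (np.float64(0.6666809740268922), np.float64(0.656981030307389), np.float64(-0.10781686990480305)))
red [356.6309 193.3659] 317 onz [ 0.6152 -0.0271] tri (np.float64(0.0027720259384135817), (np.float64(0.6149559259439354), np.float64(-0.028600307349908635), np.float64(0.010560289628411434)))
red [450.7373 256.7642] 335 onz [ 0.4719 -0.2459] tri (np.float64(0.003087568341634828), (np.float64(0.4711888660663539), np.float64(-0.24821983775024836), np.float64(0.010810215118685074)))
red [372.1115 257.7461] 323 onz [ 0.4663 -0.0646] tri (np.float64(0.0025412614464904947), (np.float64(0.4656201592411778), np.float64(-0.06603890831487254), 
[... 535 characters left out ...]
07122), np.float64(-0.34124232794311077), np.float64(0.0036527437171118837)))
bay corner [ -3.5243 207.1594] [0.5679 0.814 ] [0.569  0.8315]
bay corner [  9.7547 119.8975] [0.7756 0.7985] [0.7815 0.8156]
bay corner [305.982  164.9755] [0.6788 0.0925] [0.6825 0.0936]
bay corner [292.703  252.2374] [0.476  0.1189] [0.475  0.1206]
floor corner [224.9 228.3] [0.5283 0.2824]
floor corner [247.6 160.2] [0.6918 0.2337]
floor corner [303.4 178.8] [0.6492 0.0991]
floor corner [280.7 246.9] [0.487  0.1492]
bottlecap [ 0.6363 -0.2324  0.0551]
beaker [ 0.7777 -0.0648  0.0077]
timer [0.7846 0.0593 0.022 ]
tipbox [0.6278 0.4148 0.0568]
(array([ 0.6365, -0.2345,  0.0504]), np.float64(0.001906063497492201))
```

```bash
cat > plan.py <<'E'
import sys, numpy as np
from scipy.spatial.transform import Rotation as Rn
from workcell import bot
# usage: plan.py x y z yaw step_mm jaw : rows from the present pose to a tool-down pose, tool x at yaw
s=bot.read_state(); p=np.array(s["tool_pos"]); R=Rn.from_rotvec(s["tcp_rot"])
print("t",round(s["time"],2),"p",p.round(4),"yaw",np.round(np.arctan2(*R.as_matrix()[1::-1,0]),3),"F",np.round(s["wrist_force"],1),"w",round(s["width"],3))
if len(sys.argv)>1:
    x,y,z,yaw,st,jaw=map(float,sys.argv[1:]); G=np.array([x,y,z])
    Rt=Rn.from_euler("z",yaw)*Rn.from_rotvec([np.pi,0,0])
    tot=(R.inv()*Rt).as_rotvec()
    n=max(1,int(np.ceil(np.linalg.norm(G-p)*1000/st)),int(np.ceil(np.linalg.norm(tot)/.12)))
    for i in range(n):
        d=R.inv().apply((G-p)/(n-i)); w=(R.inv()*Rt).as_rotvec()/(n-i)
        r=np.r_[(w/.5).round(2),(d/.1).round(3)]
        p=p+R.apply(r[3:]*.1); R=R*Rn.from_rotvec(r[:3]*.5)
        print([float(v)+0 for v in r]+[jaw])
E
python3 plan.py .451 -.113 .12 1.271 40 24
```

```text
t 0.1 p [ 0.2612 -0.6217  0.23  ] yaw 0.398 F [0.1 0.1 0.3] w 1.001
[0.0, 0.0, -0.12, 0.266, -0.282, 0.079, 24.0]
[0.0, 0.0, -0.13, 0.282, -0.266, 0.079, 24.0]
[0.0, 0.0, -0.12, 0.299, -0.247, 0.079, 24.0]
[0.0, 0.0, -0.13, 0.313, -0.229, 0.079, 24.0]
[0.0, 0.0, -0.12, 0.327, -0.208, 0.079, 24.0]
[0.0, 0.0, -0.13, 0.339, -0.188, 0.079, 24.0]
[0.0, 0.0, -0.12, 0.351, -0.165, 0.079, 24.0]
[0.0, 0.0, -0.13, 0.36, -0.144, 0.079, 24.0]
[0.0, 0.0, -0.12, 0.368, -0.12, 0.08, 24.0]
[0.0, 0.0, -0.13, 0.375, -0.098, 0.079, 24.0]
[0.0, 0.0, -0.12, 0.381, -0.073, 0.08, 24.0]
[0.0, 0.0, -0.13, 0.384, -0.051, 0.079, 24.0]
[0.0, 0.0, -0.12, 0.387, -0.025, 0.08, 24.0]
[0.0, 0.0, -0.13, 0.388, -0.003, 0.079, 24.0]
```

{"name": "play_rows", "arguments": {
  "moves": [
    [[0,0,-0.12,0.27,-0.28,0.08,24],[0,0,-0.13,0.28,-0.27,0.08,24],[0,0,-0.12,0.3,-0.25,0.08,24],[0,0,-0.13,0.31,-0.23,0.08,24],[0,0,-0.12,0.33,-0.21,0.08,24]]
  ]
}}

```text
time: 0.52
tool_pos: [0.331, -0.4438, 0.1958]
tcp_rot: [2.933, 1.087, 0.001]
wrist_force: [1.7, 0.5, 0.1]
width: 0.299
grip_force: 0.0
```

{"name": "play_rows", "arguments": {
  "moves": [
    [[0,0,-0.13,0.34,-0.19,0.08,24],[0,0,-0.12,0.35,-0.17,0.08,24],[0,0,-0.13,0.36,-0.14,0.08,24],[0,0,-0.12,0.37,-0.12,0.08,24],[0,0,-0.13,0.38,-0.1,0.08,24]]
  ]
}}

```text
time: 0.93
tool_pos: [0.3969, -0.2555, 0.1507]
tcp_rot: [-2.738, -1.541, 0.0]
wrist_force: [1.0, 0.3, -0.2]
width: 0.277
grip_force: 0.0
```

{"name": "play_rows", "arguments": {
  "moves": [
    [[0,0,-0.12,0.38,-0.07,0.08,24],[0,0,-0.13,0.38,-0.05,0.08,24],[0,0,-0.12,0.39,-0.03,0.08,24],[0,0,-0.13,0.39,0,0.08,24],[0,0,0,0,0,0,24]]
  ]
}}

```text
time: 1.35
tool_pos: [0.4513, -0.1061, 0.1174]
tcp_rot: [-2.516, -1.875, -0.001]
wrist_force: [-0.4, -0.4, -0.2]
width: 0.284
grip_force: 0.0
```

```bash
python3 plan.py .451 -.113 .006 1.271 30 24; python3 - <<'E'
from workcell import vision
import cv2
c=vision.read_camera("wrist"); cv2.imwrite("pics/w1.png",c["image"][:,:,::-1])
E
```

```text
t 1.35 p [ 0.4513 -0.1061  0.1174] yaw 1.281 F [-0.4 -0.4 -0.2] w 0.284
[0.0, 0.0, 0.0, -0.017, 0.005, 0.278, 24.0]
[0.0, 0.0, 0.01, -0.018, 0.005, 0.279, 24.0]
[0.0, 0.0, 0.0, -0.017, 0.005, 0.278, 24.0]
[-0.01, -0.01, 0.01, -0.018, 0.005, 0.279, 24.0]
```

View pics/w1.png

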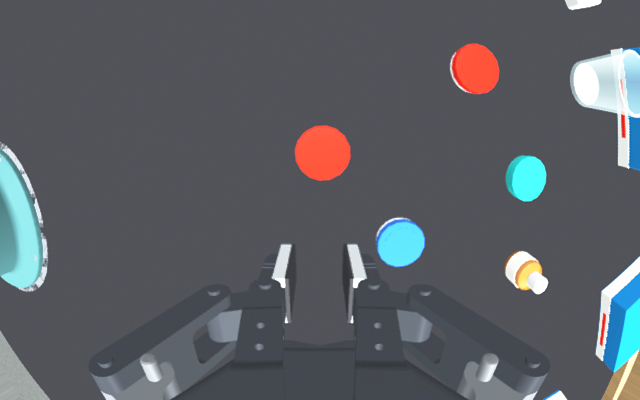

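The fork sits symmetric at column 319. Red dish B is dead ahead at (322,152), and blue at (400,243) is off to the side. I'll descend and push B.

{"name": "play_rows", "arguments": {
  "moves": [
    [[0,0,0.01,-0.02,0,0.3,24],[0,0,0.01,-0.02,0,0.3,24],[0,0,0,-0.02,0,0.3,24],[0,0,0,-0.01,0,0.23,24],[0,0,0,0,0,0,24]]
  ]
}}

```text
time: 1.82
tool_pos: [0.4443, -0.1186, 0.0018]
tcp_rot: [-2.531, -1.848, 0.009]
wrist_force: [-1.3, 0.3, -1.1]
width: 0.284
grip_force: 0.0
```

```bash
python3 plan.py .530 .142 .004 1.271 15 24; python3 - <<'E'
from workcell import vision
import cv2
c=vision.read_camera("wrist"); cv2.imwrite("pics/w2.png",c["image"][:,:,::-1])
E
```

```text
t 1.82 p [ 0.4443 -0.1186  0.0018] yaw 1.261 F [-1.3  0.3 -1.1] w 0.284
[0.0, 0.0, 0.0, 0.144, 0.001, -0.001, 24.0]
[0.0, 0.0, 0.0, 0.144, 0.001, -0.001, 24.0]
[0.0, 0.0, 0.0, 0.144, 0.001, -0.001, 24.0]
[0.0, 0.0, 0.0, 0.144, 0.001, -0.001, 24.0]
[0.0, 0.0, 0.0, 0.144, 0.001, -0.001, 24.0]
[0.0, 0.0, 0.0, 0.144, 0.001, -0.001, 24.0]
[0.0, 0.0, 0.0, 0.145, 0.001, -0.001, 24.0]
[0.0, 0.0, 0.0, 0.144, 0.001, -0.001, 24.0]
[0.0, 0.0, 0.0, 0.145, 0.001, -0.001, 24.0]
[0.0, 0.0, 0.0, 0.144, 0.001, -0.001, 24.0]
[0.0, 0.0, 0.0, 0.145, 0.001, -0.001, 24.0]
[0.0, 0.0, 0.0, 0.144, 0.001, -0.002, 24.0]
[0.0, 0.0, 0.0, 0.145, 0.001, -0.001, 24.0]
[0.0, 0.0, 0.0, 0.144, 0.002, -0.002, 24.0]
[0.0, 0.0, 0.0, 0.145, 0.001, -0.001, 24.0]
[0.0, 0.0, 0.0, 0.144, 0.002, -0.002, 24.0]
[-0.01, 0.0, -0.01, 0.145, 0.001, -0.001, 24.0]
[0.0, 0.0, 0.0, 0.144, 0.002, -0.002, 24.0]
[-0.01, 0.0, -0.01, 0.145, 0.003, -0.001, 24.0]
```

View pics/w2.png

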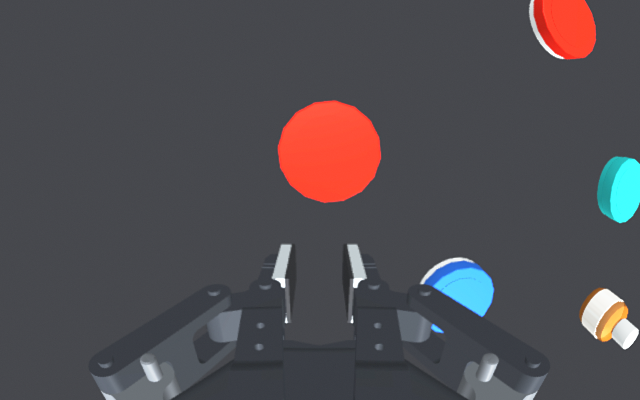

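Fork is low, beside nothing. B at (330,152) is about 4 mm right of the fork centre, so I'll nudge right and push.

{"name": "play_rows", "arguments": {
  "moves": [
    [[0,0,0,0.1,0.04,-0.02,24],[0,0,0,0.1,0,0,24],[0,0,0,0.12,0,0,24],[0,0,0,0.15,0,0,24],[0,0,0,0.15,0,0,24]]
  ]
}}

```text
time: 2.28
tool_pos: [0.4746, -0.0602, 0.0108]
tcp_rot: [2.533, 1.852, 0.005]
wrist_force: [0.6, -0.7, 0.4]
width: 0.282
grip_force: 0.1
```

{"name": "play_rows", "arguments": {
  "moves": [
    [[0,0,0,0.15,0,0,24],[0,0,0,0.15,0,0,24],[0,0,0,0.15,0,0,24],[0,0,0,0.15,0,0,24],[0,0,0,0.15,0,0,24]]
  ]
}}

```text
time: 2.7
tool_pos: [0.4973, 0.0121, 0.011]
tcp_rot: [2.533, 1.853, 0.006]
wrist_force: [-0.1, 0.3, 1.0]
width: 0.28
grip_force: 0.1
```

```bash
python3 plan.py .544 .189 .003 1.257 15 24 | head -3; cat > reds.py <<'E'
from h import *
from workcell import vision
T=vision.read_camera("top"); M=np.array([.568,.124]);X=np.array([.9555,-.295]);Y=np.array([.295,.9555])
for n in("red","blue","turq"):
    for ce,a in blobs(T["image"],n,lo=25)[0]:
        p=onz(T,ce,.012)[:2]
        if .35<p[0]<.72 and -.3<p[1]<.3: print(n,a,p.round(4),"bay",((p-M)@X).round(4),((p-M)@Y).round(4))
E
python3 reds.py
```

```text
t 2.7 p [0.4973 0.0121 0.011 ] yaw 1.263 F [-0.1  0.3  1. ] w 0.28
[0.0, 0.0, 0.0, 0.141, -0.007, 0.006, 24.0]
[0.0, 0.0, 0.0, 0.141, -0.007, 0.006, 24.0]
red 317 [ 0.6154 -0.0272] bay 0.0899 -0.1305
red 335 [ 0.4718 -0.2464] bay 0.0173 -0.3823
blue 322 [ 0.5107 -0.1614] bay 0.0294 -0.2896
turq 303 [ 0.6522 -0.138 ] bay 0.1577 -0.2255
turq 385 [ 0.4967 -0.0763] bay -0.0091 -0.2124
turq 382 [0.3918 0.0754] bay -0.154 -0.0984
turq 358 [ 0.3884 -0.0798] bay -0.1114 -0.2477
```

```bash
python3 - <<'E'
from workcell import vision,bot
import cv2
c=vision.read_camera("wrist"); cv2.imwrite("pics/w3.png",c["image"][:,:,::-1])
print(bot.read_state()["tool_pos"])
E
```

```text
[0.49778357 0.01272737 0.01095164]
```

View pics/w3.png

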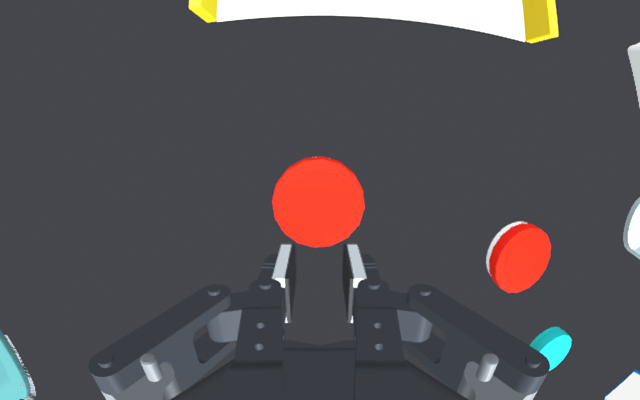

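B at (318,202) is nestled between the tips, and the bay mouth is ahead between columns 215 and 527. The tips are a little high, so I'll back off slightly, lower, and go on.

{"name": "play_rows", "arguments": {
  "moves": [
    [[0,0,0,-0.08,0,0,24],[0,0,0,0,0,0.07,24],[0,0,0,0.05,0,0,24],[0,0,0,0.1,0,0,24],[0,0,0,0.15,0,0,24]]
  ]
}}

```text
time: 3.22
tool_pos: [0.5008, 0.031, 0.001]
tcp_rot: [-2.538, -1.851, 0.001]
wrist_force: [-0.0, -0.1, 0.4]
width: 0.283
grip_force: 0.1
```

{"name": "play_rows", "arguments": {
  "moves": [
    [[0,0,0,0.15,0,0,24],[0,0,0,0.15,0,0,24],[0,0,0,0.15,0,0,24],[0,0,0,0.15,0,0,24],[0,0,0,0.15,0,0,24]]
  ]
}}

```text
time: 3.63
tool_pos: [0.5242, 0.1039, 0.0011]
tcp_rot: [-2.536, -1.853, 0.0]
wrist_force: [-0.5, 0.1, 0.0]
width: 0.277
grip_force: 0.1
```

```bash
python3 plan.py .544 .189 .004 1.257 15 24;python3 reds.py
```

```text
t 3.63 p [0.5242 0.1039 0.0011] yaw 1.262 F [-0.5  0.1  0. ] w 0.277
[0.0, 0.0, 0.0, 0.145, -0.012, -0.005, 24.0]
[0.0, 0.0, 0.0, 0.145, -0.012, -0.005, 24.0]
[0.0, 0.0, 0.0, 0.145, -0.011, -0.005, 24.0]
[0.0, 0.0, 0.0, 0.145, -0.012, -0.005, 24.0]
[0.0, 0.0, 0.0, 0.146, -0.011, -0.004, 24.0]
[0.0, 0.0, 0.01, 0.145, -0.012, -0.005, 24.0]
red 318 [ 0.6153 -0.0272] bay 0.0898 -0.1305
red 336 [ 0.4719 -0.2464] bay 0.0174 -0.3823
blue 326 [ 0.5106 -0.1613] bay 0.0294 -0.2896
turq 310 [ 0.6523 -0.138 ] bay 0.1578 -0.2254
turq 355 [0.4495 0.0506] bay -0.0916 -0.1051
turq 358 [0.4268 0.2012] bay -0.1577 0.0321
```

{"name": "play_rows", "arguments": {
  "moves": [
    [[0,0,0,0.15,-0.01,0,24],[0,0,0,0.15,-0.01,0,24],[0,0,0,0.15,-0.01,0,24],[0,0,0,0.15,-0.01,0,24],[0,0,0,0.12,0,0,24]]
  ]
}}

```text
time: 4.1
tool_pos: [0.5423, 0.1741, 0.0012]
tcp_rot: [-2.536, -1.854, -0.0]
wrist_force: [-0.5, 0.7, 0.9]
width: 0.283
grip_force: 0.1
```

{"name": "play_rows", "arguments": {
  "moves": [
    [[0,0,0,0.08,0,0,24],[0,0,0,0,0,0,24],[0,0,0,-0.1,0,0,24],[0,0,0,-0.2,0,0,24],[0,0,0,0,0,-0.2,24]]
  ]
}}

```text
time: 4.52
tool_pos: [0.5293, 0.1477, 0.0169]
tcp_rot: [-2.534, -1.852, 0.018]
wrist_force: [-1.3, -0.0, 0.2]
width: 0.282
grip_force: 0.0
```

{"name": "play_rows", "arguments": {
  "moves": [
    [[0,0,0,0,0,-0.4,24],[0,0,0,0,0,-0.4,24],[0,0,0,0,0,0,24]]
  ]
}}

```text
time: 4.77
tool_pos: [0.5406, 0.1516, 0.1095]
tcp_rot: [2.532, 1.85, 0.019]
wrist_force: [2.0, 0.6, 1.0]
width: 0.278
grip_force: 0.0
```

```bash
python3 plan.py .618 -.080 .105 1.62 40 24;python3 reds.py
```

```text
t 4.77 p [0.5406 0.1516 0.1095] yaw 1.262 F [2.  0.6 1. ] w 0.278
[0.0, 0.0, -0.1, -0.282, 0.206, 0.007, 24.0]
[0.0, 0.0, -0.1, -0.291, 0.192, 0.007, 24.0]
[0.01, 0.0, -0.1, -0.301, 0.177, 0.007, 24.0]
[0.0, 0.0, -0.1, -0.309, 0.161, 0.006, 24.0]
[0.01, 0.0, -0.11, -0.317, 0.146, 0.006, 24.0]
[0.0, 0.0, -0.1, -0.324, 0.128, 0.006, 24.0]
[0.01, -0.01, -0.11, -0.33, 0.112, 0.006, 24.0]
red 319 [ 0.6154 -0.0272] bay 0.0899 -0.1305
red 336 [ 0.4719 -0.2464] bay 0.0174 -0.3823
blue 326 [ 0.5106 -0.1613] bay 0.0294 -0.2896
turq 308 [ 0.6523 -0.1379] bay 0.1578 -0.2254
turq 586 [0.4451 0.123 ] bay -0.1171 -0.0372
turq 616 [0.4047 0.294 ] bay -0.2062 0.1143
```

{"name": "play_rows", "arguments": {
  "moves": [
    [[0,0,-0.1,-0.28,0.21,0,24],[0,0,-0.1,-0.29,0.19,0,24],[0,0,-0.1,-0.3,0.18,0,24],[0,0,-0.1,-0.31,0.16,0,24],[0,0,-0.11,-0.32,0.15,0,24]]
  ]
}}

```text
time: 5.23
tool_pos: [0.5901, -0.0162, 0.0999]
tcp_rot: [-2.276, -2.163, 0.003]
wrist_force: [1.0, -0.3, 0.4]
width: 0.284
grip_force: 0.0
```

{"name": "play_rows", "arguments": {
  "moves": [
    [[0,0,-0.1,-0.32,0.13,0,24],[0,0,-0.11,-0.33,0.11,0,24],[0,0,0,0,0,0,24],[0,0,0,0,0,0,24]]
  ]
}}

```text
time: 5.57
tool_pos: [0.6126, -0.0821, 0.0999]
tcp_rot: [-2.167, -2.272, 0.002]
wrist_force: [-0.3, 0.0, 0.5]
width: 0.281
grip_force: 0.0
```

```bash
python3 plan.py .618 -.080 .003 1.62 30 24;python3 reds.py
```

```text
t 5.57 p [ 0.6126 -0.0821  0.0999] yaw 1.618 F [-0.3  0.   0.5] w 0.281
[0.0, 0.0, 0.0, 0.005, 0.014, 0.242, 24.0]
[0.0, 0.0, 0.0, 0.004, 0.014, 0.242, 24.0]
[0.0, 0.0, 0.0, 0.005, 0.015, 0.242, 24.0]
[0.0, 0.0, 0.0, 0.004, 0.014, 0.243, 24.0]
red 317 [ 0.6154 -0.0272] bay 0.0899 -0.1305
red 260 [0.5543 0.2127] bay -0.0393 0.0807
blue 325 [ 0.5106 -0.1614] bay 0.0294 -0.2896
turq 498 [ 0.6734 -0.255 ] bay 0.2125 -0.331
turq 490 [ 0.5775 -0.0684] bay 0.0659 -0.181
turq 492 [ 0.5481 -0.2392] bay 0.0882 -0.3529
```

{"name": "play_rows", "arguments": {
  "moves": [
    [[0,0,0,0,0.02,0.25,24],[0,0,0,0,0.02,0.25,24],[0,0,0,0,0.02,0.25,24],[0,0,0,0,0.02,0.2,24],[0,0,0,0,0,0,24]]
  ]
}}

```text
time: 6.03
tool_pos: [0.6179, -0.0772, 0.0016]
tcp_rot: [-2.157, -2.275, 0.006]
wrist_force: [0.0, 0.3, 0.8]
width: 0.284
grip_force: 0.0
```

```bash
python3 plan.py .606 .165 .003 1.62 15 24|head -4; python3 - <<'E'
from workcell import vision
import cv2
from h import *
c=vision.read_camera("wrist"); print([(b[0].round(1),b[1]) for b in blobs(c["image"],"red",lo=800,hi=20000)[0]], c["K"][0])
E
```

```text
t 6.03 p [ 0.6179 -0.0772  0.0016] yaw 1.624 F [0.  0.3 0.8] w 0.284
[0.0, 0.0, 0.0, 0.143, 0.001, -0.001, 24.0]
[0.0, 0.0, 0.0, 0.143, 0.001, -0.001, 24.0]
[0.0, 0.0, 0.0, 0.143, 0.001, -0.001, 24.0]
[(array([318.4, 169.1]), np.int32(8074))] [309.70691629   0.         318.83039605]
```

The red blob is centred (column 318), so I'll push A.

{"name": "play_rows", "arguments": {
  "moves": [
    [[0,0,0,0.1,0,0,24],[0,0,0,0.1,0,0,24],[0,0,0,0.15,0,0,24],[0,0,0,0.15,0,0,24],[0,0,0,0.15,0,0,24]]
  ]
}}

```text
time: 6.5
tool_pos: [0.6188, -0.0122, 0.0075]
tcp_rot: [2.162, 2.278, 0.002]
wrist_force: [-0.5, -0.7, 0.2]
width: 0.28
grip_force: 0.3
```

{"name": "play_rows", "arguments": {
  "moves": [
    [[0,0,0,0.15,0,0,24],[0,0,0,0.15,0,0,24],[0,0,0,0.15,0,0,24],[0,0,0,0.15,0,0,24],[0,0,0,0.1,0,0,24]]
  ]
}}

```text
time: 6.92
tool_pos: [0.6145, 0.0579, 0.0063]
tcp_rot: [-2.162, -2.279, -0.0]
wrist_force: [-0.4, -0.2, 1.0]
width: 0.281
grip_force: 0.4
```

```bash
python3 plan.py .606 .165 .003 1.62 15 24; python3 - <<'E'
from workcell import vision
import cv2
from h import *
c=vision.read_camera("wrist"); cv2.imwrite("pics/w4.png",c["image"][:,:,::-1])
E
```

```text
t 6.92 p [0.6145 0.0579 0.0063] yaw 1.624 F [-0.4 -0.2  1. ] w 0.281
[0.0, 0.0, 0.0, 0.134, -0.004, 0.004, 24.0]
[0.0, 0.0, 0.0, 0.134, -0.004, 0.004, 24.0]
[0.0, 0.0, 0.0, 0.134, -0.003, 0.004, 24.0]
[0.0, 0.0, 0.0, 0.134, -0.004, 0.004, 24.0]
[0.0, 0.0, 0.0, 0.134, -0.003, 0.004, 24.0]
[0.0, 0.0, 0.0, 0.135, -0.004, 0.004, 24.0]
[0.0, 0.0, 0.0, 0.134, -0.003, 0.004, 24.0]
[0.0, 0.0, 0.01, 0.135, -0.004, 0.005, 24.0]
```

View pics/w4.png

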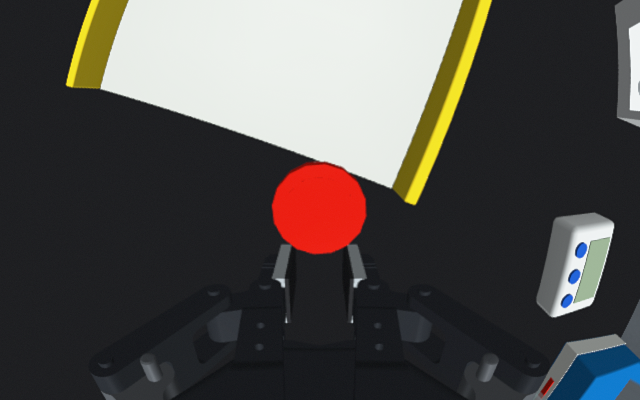

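A at (319,208) is nestled and the right fence end is at (400,195). There's clearance, but I'll bear slightly left.

{"name": "play_rows", "arguments": {
  "moves": [
    [[0,0,0,0.12,-0.025,0,24],[0,0,0,0.13,-0.025,0,24],[0,0,0,0.13,-0.025,0,24],[0,0,0,0.13,-0.01,0,24],[0,0,0,0.14,0,0,24]]
  ]
}}

```text
time: 7.38
tool_pos: [0.6023, 0.1213, 0.0061]
tcp_rot: [-2.163, -2.278, 0.001]
wrist_force: [-0.7, 0.4, -1.0]
width: 0.277
grip_force: 0.1
```

{"name": "play_rows", "arguments": {
  "moves": [
    [[0,0,0,0.14,0,0,24],[0,0,0,0.12,0,0,24],[0,0,0,0.08,0,0,24],[0,0,0,0,0,0,24]]
  ]
}}

```text
time: 7.72
tool_pos: [0.6012, 0.1562, 0.0063]
tcp_rot: [-2.161, -2.28, -0.001]
wrist_force: [-1.2, -0.9, -0.2]
width: 0.286
grip_force: 0.0
```

```bash
python3 plan.py; python3 reds.py; python3 - <<'E'
from workcell import vision
import cv2
from h import *
c=vision.read_camera("wrist"); cv2.imwrite("pics/w5.png",c["image"][:,:,::-1])
E
```

```text
t 7.72 p [0.6012 0.1562 0.0063] yaw 1.625 F [-1.2 -0.9 -0.2] w 0.286
red 264 [0.5547 0.2129] bay -0.0389 0.081
red 337 [ 0.4718 -0.2463] bay 0.0174 -0.3822
blue 326 [ 0.5106 -0.1613] bay 0.0294 -0.2896
turq 308 [ 0.6523 -0.1379] bay 0.1578 -0.2254
turq 320 [0.5704 0.1259] bay 0.0018 0.0025
turq 334 [0.5376 0.2752] bay -0.0736 0.1355
```

View pics/w5.png

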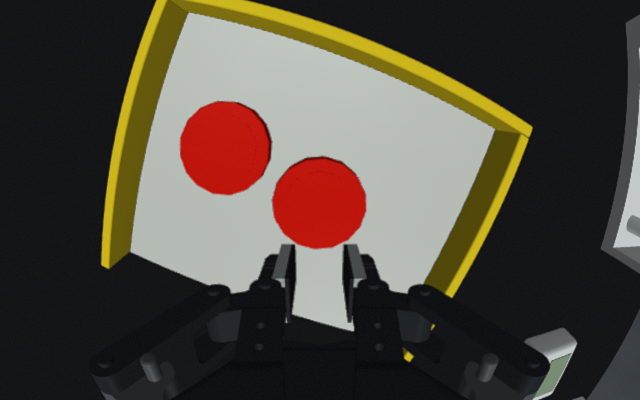

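Both reds are inside the bay: B at (226,147) and A at (319,202). I'll push A 30 mm deeper along the bay axis, then retract.

{"name": "play_rows", "arguments": {
  "moves": [
    [[0,0,0,0.1,0.04,0,24],[0,0,0,0.1,0.04,0,24],[0,0,0,0.09,0.04,0,24],[0,0,0,0,0,0,24],[0,0,0,-0.15,-0.03,0,24]]
  ]
}}

```text
time: 8.23
tool_pos: [0.6107, 0.1711, 0.0068]
tcp_rot: [2.159, 2.281, 0.004]
wrist_force: [0.5, -0.0, 0.6]
width: 0.283
grip_force: 0.0
```

{"name": "play_rows", "arguments": {
  "moves": [
    [[0,0,0,-0.2,-0.04,0,24],[0,0,0,0,0,-0.3,24],[0,0,0,0,0,-0.4,24],[0,0,0,0,0,-0.4,24],[0,0,0,0,0,0,24]]
  ]
}}

```text
time: 8.65
tool_pos: [0.6124, 0.1484, 0.1259]
tcp_rot: [2.158, 2.271, 0.019]
wrist_force: [2.1, 0.3, 1.6]
width: 0.282
grip_force: 0.0
```

```bash
python3 plan.py .483 -.288 .105 1.815 41 24; python3 reds.py
```

```text
t 8.65 p [0.6124 0.1484 0.1259] yaw 1.622 F [2.1 0.3 1.6] w 0.282
[0.0, 0.0, -0.03, -0.358, -0.127, 0.015, 24.0]
[0.0, 0.0, -0.03, -0.356, -0.132, 0.015, 24.0]
[0.0, 0.0, -0.03, -0.354, -0.137, 0.015, 24.0]
[0.0, 0.0, -0.03, -0.352, -0.143, 0.015, 24.0]
[0.0, 0.0, -0.03, -0.349, -0.148, 0.015, 24.0]
[0.0, 0.0, -0.03, -0.347, -0.153, 0.015, 24.0]
[0.0, 0.0, -0.03, -0.345, -0.158, 0.015, 24.0]
[0.01, 0.0, -0.04, -0.342, -0.163, 0.015, 24.0]
[0.0, 0.0, -0.03, -0.339, -0.17, 0.015, 24.0]
[0.01, 0.0, -0.04, -0.336, -0.175, 0.016, 24.0]
[0.0, 0.0, -0.03, -0.333, -0.182, 0.016, 24.0]
[0.01, 0.0, -0.04, -0.33, -0.187, 0.017, 24.0]
red 44 [0.5959 0.2197] bay -0.0015 0.0997
red 259 [0.5543 0.2128] bay -0.0393 0.0808
red 338 [ 0.4719 -0.2462] bay 0.0174 -0.3821
blue 326 [ 0.5106 -0.1613] bay 0.0294 -0.2896
turq 309 [ 0.6521 -0.1379] bay 0.1576 -0.2254
turq 567 [0.5667 0.1215] bay -0.0005 -0.0028
turq 593 [0.5306 0.2971] bay -0.0868 0.1543
```

{"name": "play_rows", "arguments": {
  "moves": [
    [[0,0,-0.03,-0.36,-0.13,0,24],[0,0,-0.03,-0.36,-0.13,0,24],[0,0,-0.03,-0.35,-0.14,0,24],[0,0,-0.03,-0.35,-0.14,0,24],[0,0,-0.03,-0.35,-0.15,0,24]]
  ]
}}

```text
time: 9.12
tool_pos: [0.5501, -0.0355, 0.1149]
tcp_rot: [-2.074, -2.358, 0.002]
wrist_force: [-0.3, -0.1, 0.4]
width: 0.282
grip_force: 0.0
```

{"name": "play_rows", "arguments": {
  "moves": [
    [[0,0,-0.03,-0.35,-0.15,0,24],[0,0,-0.03,-0.34,-0.16,0,24],[0,0,-0.04,-0.34,-0.16,0,24],[0,0,-0.03,-0.34,-0.17,0,24],[0,0,-0.04,-0.34,-0.18,0,24]]
  ]
}}

```text
time: 9.53
tool_pos: [0.496, -0.2172, 0.1151]
tcp_rot: [-1.972, -2.443, 0.001]
wrist_force: [0.1, -0.8, -0.6]
width: 0.282
grip_force: 0.0
```

{"name": "play_rows", "arguments": {
  "moves": [
    [[0,0,-0.03,-0.33,-0.18,0,24],[0,0,-0.04,-0.33,-0.19,0,24],[0,0,0,0,0,0,24],[0,0,0,0,0,0,24]]
  ]
}}

```text
time: 9.87
tool_pos: [0.4745, -0.2898, 0.1151]
tcp_rot: [-1.935, -2.472, 0.0]
wrist_force: [0.5, 1.1, 0.1]
width: 0.279
grip_force: 0.0
```

```bash
python3 plan.py .483 -.287 .003 1.815 30 24; python3 reds.py
```

```text
t 9.87 p [ 0.4745 -0.2898  0.1151] yaw 1.813 F [0.5 1.1 0.1] w 0.279
[0.0, 0.0, 0.0, 0.001, 0.023, 0.28, 24.0]
[0.0, 0.0, 0.0, 0.001, 0.023, 0.28, 24.0]
[0.0, 0.0, 0.0, 0.002, 0.023, 0.28, 24.0]
[0.0, 0.0, 0.0, 0.001, 0.022, 0.28, 24.0]
red 256 [0.6114 0.2173] bay 0.014 0.1019
red 259 [0.5543 0.2128] bay -0.0393 0.0808
red 336 [ 0.4719 -0.2464] bay 0.0174 -0.3823
blue 326 [ 0.5106 -0.1613] bay 0.0294 -0.2896
turq 308 [ 0.6523 -0.138 ] bay 0.1578 -0.2254
```

{"name": "play_rows", "arguments": {
  "moves": [
    [[0,0,0,0,0.08,0,24],[0,0,0,0,0,0.28,24],[0,0,0,0,0,0.28,24],[0,0,0,0,0,0.28,24],[0,0,0,0,0,0,24]]
  ]
}}

```text
time: 10.33
tool_pos: [0.4807, -0.2813, 0.0264]
tcp_rot: [-1.921, -2.472, 0.001]
wrist_force: [-2.1, 1.3, -0.9]
width: 0.282
grip_force: 0.0
```

```bash
python3 plan.py .483 -.287 .003 1.815 30 24; python3 - <<'E'
from workcell import vision
from h import *
c=vision.read_camera("wrist"); print([(b[0].round(1),b[1]) for n in ("red","blue") for b in blobs(c["image"],n,lo=800,hi=20000)[0]])
E
```

```text
t 10.33 p [ 0.4807 -0.2813  0.0264] yaw 1.82 F [-2.1  1.3 -0.9] w 0.282
[-0.01, -0.02, 0.01, -0.063, 0.01, 0.233, 24.0]
[(array([317.8, 187.1]), np.int32(5615))]
```

{"name": "play_rows", "arguments": {
  "moves": [
    [[0,0,0,-0.05,0,0,24],[0,0,0,0,0,0.12,24],[0,0,0,0,0,0.1,24],[0,0,0,0,0,0,24],[0,0,0,0,0,0,24]]
  ]
}}

```text
time: 10.8
tool_pos: [0.4851, -0.2906, 0.0099]
tcp_rot: [-1.93, -2.477, 0.0]
wrist_force: [-0.2, 0.2, 1.3]
width: 0.28
grip_force: 0.0
```

```bash
python3 plan.py .447 -.160 .003 1.815 15 24; python3 - <<'E'
from workcell import vision
from h import *
c=vision.read_camera("wrist"); print([(b[0].round(1),b[1]) for n in ("red","blue") for b in blobs(c["image"],n,lo=800,hi=20000)[0]]); cv2.imwrite("pics/w6.png",c["image"][:,:,::-1])
E
```

```text
t 10.8 p [ 0.4851 -0.2906  0.0099] yaw 1.818 F [-0.2  0.2  1.3] w 0.28
[0.0, 0.0, 0.0, 0.136, -0.005, 0.007, 24.0]
[0.0, 0.0, 0.0, 0.136, -0.005, 0.007, 24.0]
[0.0, 0.0, 0.0, 0.136, -0.005, 0.007, 24.0]
[0.0, 0.0, 0.0, 0.136, -0.005, 0.007, 24.0]
[0.0, 0.0, 0.0, 0.136, -0.005, 0.007, 24.0]
[0.0, 0.0, 0.0, 0.136, -0.005, 0.007, 24.0]
[0.0, 0.0, 0.0, 0.136, -0.005, 0.007, 24.0]
[0.0, 0.0, 0.0, 0.136, -0.005, 0.007, 24.0]
[0.0, 0.0, 0.0, 0.136, -0.005, 0.007, 24.0]
[0.0, 0.0, 0.01, 0.136, -0.005, 0.008, 24.0]
[(array([312.9, 174. ]), np.int32(7126))]
```

View pics/w6.png

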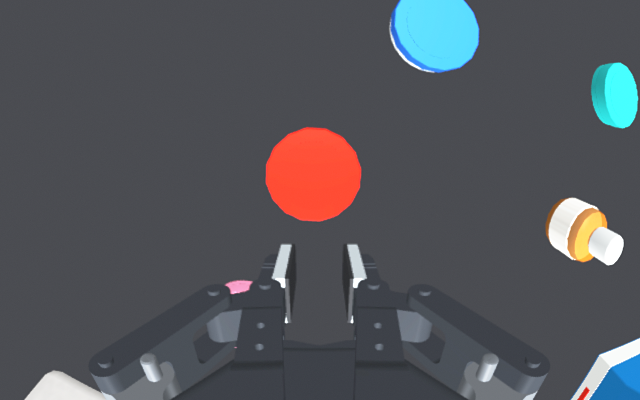

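C at (313,174) is straight ahead. Blue's left edge at column 390 is just clear of the right finger, so I'll bear left while pushing past it.

{"name": "play_rows", "arguments": {
  "moves": [
    [[0,0,0,0,-0.02,0.05,24],[0,0,0,0.1,-0.02,0,24],[0,0,0,0.12,-0.03,0,24],[0,0,0,0.12,-0.03,0,24],[0,0,0,0.12,-0.03,0,24]]
  ]
}}

```text
time: 11.27
tool_pos: [0.4607, -0.2481, 0.0053]
tcp_rot: [-1.931, -2.478, -0.0]
wrist_force: [0.7, -0.4, 0.4]
width: 0.278
grip_force: 0.2
```

```bash
python3 plan.py .440 -.130 .003 1.815 15 24; python3 reds.py
```

```text
t 11.27 p [ 0.4607 -0.2481  0.0053] yaw 1.818 F [ 0.7 -0.4  0.4] w 0.278
[0.0, 0.0, 0.0, 0.149, 0.011, 0.003, 24.0]
[0.0, 0.0, 0.0, 0.15, 0.011, 0.003, 24.0]
[0.0, 0.0, 0.0, 0.149, 0.011, 0.003, 24.0]
[0.0, 0.0, 0.0, 0.15, 0.011, 0.003, 24.0]
[0.0, 0.0, 0.0, 0.149, 0.011, 0.003, 24.0]
[0.0, 0.0, 0.0, 0.15, 0.011, 0.003, 24.0]
[0.0, 0.0, 0.0, 0.149, 0.011, 0.003, 24.0]
[0.0, 0.0, 0.01, 0.15, 0.011, 0.002, 24.0]
red 257 [0.6114 0.2172] bay 0.0139 0.1019
red 259 [0.5543 0.2128] bay -0.0393 0.0808
red 332 [ 0.4538 -0.2181] bay -0.0082 -0.3605
blue 325 [ 0.5106 -0.1614] bay 0.0294 -0.2896
turq 307 [ 0.6523 -0.1379] bay 0.1578 -0.2254
turq 293 [ 0.3911 -0.2987] bay -0.0444 -0.4561
```

{"name": "play_rows", "arguments": {
  "moves": [
    [[0,0,0,0.15,0.01,0,24],[0,0,0,0.15,0.01,0,24],[0,0,0,0.15,0.01,0,24],[0,0,0,0.15,0.01,0,24],[0,0,0,0.15,0.01,0,24]]
  ]
}}

```text
time: 11.73
tool_pos: [0.448, -0.1739, 0.0054]
tcp_rot: [1.93, 2.478, 0.0]
wrist_force: [0.3, -0.6, 1.5]
width: 0.281
grip_force: 0.3
```

{"name": "play_rows", "arguments": {
  "moves": [
    [[0,0,0,0.14,0.01,0,24],[0,0,0,0.12,0.01,0,24],[0,0,0,0.08,0.01,0,24],[0,0,0,0,0,0,24]]
  ]
}}

```text
time: 12.07
tool_pos: [0.4421, -0.1399, 0.0051]
tcp_rot: [-1.928, -2.479, 0.0]
wrist_force: [0.5, -0.6, 0.7]
width: 0.281
grip_force: 0.0
```

```bash
python3 plan.py .440 -.130 .003 1.815 15 24; python3 reds.py; python3 - <<'E'
from workcell import vision
from h import *
c=vision.read_camera("wrist"); print([(b[0].round(1),b[1]) for n in ("red","blue") for b in blobs(c["image"],n,lo=800,hi=20000)[0]]); cv2.imwrite("pics/w7.png",c["image"][:,:,::-1])
E
```

```text
t 12.07 p [ 0.4421 -0.1399  0.0051] yaw 1.819 F [ 0.5 -0.6  0.7] w 0.281
[0.0, 0.0, 0.01, 0.101, 0.005, 0.021, 24.0]
red 256 [0.6114 0.2173] bay 0.014 0.1019
red 259 [0.5543 0.2128] bay -0.0393 0.0808
red 265 [ 0.4359 -0.1056] bay -0.0585 -0.2584
blue 284 [ 0.5129 -0.1622] bay 0.0318 -0.2897
turq 309 [ 0.6523 -0.1379] bay 0.1578 -0.2254
[(array([319. , 203.9]), np.int32(7208))]
```

{"name": "play_rows", "arguments": {
  "moves": [
    [[0,0,0,-0.15,0,0,24],[0,0,0,-0.13,0,0,24],[0,0,0,0,0,0,24]]
  ]
}}

```text
time: 12.42
tool_pos: [0.4514, -0.1716, 0.0059]
tcp_rot: [1.931, 2.474, 0.0]
wrist_force: [0.7, -0.3, 0.4]
width: 0.284
grip_force: 0.0
```

```bash
python3 reds.py; python3 plan.py .416 -.152 .004 1.133 15 24
```

```text
red 257 [0.6114 0.2172] bay 0.0139 0.1019
red 259 [0.5543 0.2128] bay -0.0393 0.0808
red 325 [ 0.4352 -0.1093] bay -0.058 -0.2621
blue 221 [ 0.515  -0.1569] bay 0.0322 -0.284
turq 308 [ 0.6523 -0.138 ] bay 0.1578 -0.2254
turq 324 [ 0.361  -0.1847] bay -0.1067 -0.356
t 12.47 p [ 0.4506 -0.1707  0.0056] yaw 1.815 F [ 1.7  0.2 -0.6] w 0.286
[0.0, 0.0, 0.23, 0.044, -0.048, 0.003, 24.0]
[0.0, 0.0, 0.23, 0.038, -0.053, 0.002, 24.0]
[0.0, 0.0, 0.23, 0.032, -0.057, 0.003, 24.0]
[0.0, 0.0, 0.22, 0.025, -0.061, 0.002, 24.0]
[0.0, 0.0, 0.23, 0.019, -0.063, 0.003, 24.0]
[0.0, 0.0, 0.22, 0.011, -0.065, 0.002, 24.0]
```

{"name": "play_rows", "arguments": {
  "moves": [
    [[0,0,0.23,0.04,-0.05,0,24],[0,0,0.23,0.04,-0.05,0,24],[0,0,0.23,0.03,-0.06,0,24],[0,0,0.22,0.02,-0.06,0,24],[0,0,0.23,0.02,-0.06,0,24]]
  ]
}}

```text
time: 12.88
tool_pos: [0.4204, -0.1543, 0.0051]
tcp_rot: [-2.555, -1.826, 0.0]
wrist_force: [-0.1, -0.0, -0.5]
width: 0.279
grip_force: 0.0
```

{"name": "play_rows", "arguments": {
  "moves": [
    [[0,0,0.22,0.01,-0.07,0,24],[0,0,0,0,0,0,24],[0,0,0,0,0,0,24]]
  ]
}}

```text
time: 13.13
tool_pos: [0.4144, -0.1511, 0.0051]
tcp_rot: [-2.644, -1.695, 0.0]
wrist_force: [0.6, 0.1, -0.2]
width: 0.278
grip_force: 0.0
```

```bash
python3 reds.py; python3 plan.py .416 -.152 .004 1.133 15 24;  python3 - <<'E'
from workcell import vision
from h import *
c=vision.read_camera("wrist"); print([(b[0].round(1),b[1]) for n in ("red","blue") for b in blobs(c["image"],n,lo=800,hi=20000)[0]])
E
```

```text
red 256 [0.6114 0.2173] bay 0.014 0.1019
red 259 [0.5543 0.2128] bay -0.0393 0.0808
red 325 [ 0.4352 -0.1093] bay -0.058 -0.2621
blue 326 [ 0.5106 -0.1613] bay 0.0294 -0.2896
turq 307 [ 0.6522 -0.1379] bay 0.1577 -0.2254
t 13.18 p [ 0.4149 -0.1514  0.0053] yaw 1.14 F [-0.1  0.2 -0.8] w 0.283
[0.0, 0.0, 0.01, -0.001, 0.012, 0.013, 24.0]
[(array([321.1, 174.3]), np.int32(7589))]
```

Aligned, with C at column 321 and blue unmoved. I'll push C towards the bay.

{"name": "play_rows", "arguments": {
  "moves": [
    [[0,0,0,0.1,0,0,24],[0,0,0,0.1,0,0,24],[0,0,0,0.14,0,0,24],[0,0,0,0.15,0,0,24],[0,0,0,0.15,0,0,24]]
  ]
}}

```text
time: 13.65
tool_pos: [0.4424, -0.0919, 0.0054]
tcp_rot: [2.646, 1.693, 0.0]
wrist_force: [0.2, -0.3, 0.4]
width: 0.28
grip_force: 0.2
```

{"name": "play_rows", "arguments": {
  "moves": [
    [[0,0,0,0.15,0,0,24],[0,0,0,0.15,0,0,24],[0,0,0,0.15,0,0,24],[0,0,0,0.15,0,0,24],[0,0,0,0.15,0,0,24]]
  ]
}}

```text
time: 14.07
tool_pos: [0.4737, -0.0234, 0.0053]
tcp_rot: [-2.646, -1.694, -0.0]
wrist_force: [-0.1, -1.4, 0.1]
width: 0.281
grip_force: 0.2
```

```bash
python3 plan.py .554 .144 .004 1.133 15 24;  python3 - <<'E'
from workcell import vision
from h import *
c=vision.read_camera("wrist"); print([(b[0].round(1),b[1]) for n in ("red","blue") for b in blobs(c["image"],n,lo=800,hi=20000)[0]])
E
```

```text
t 14.07 p [ 0.4737 -0.0234  0.0053] yaw 1.139 F [-0.1 -1.4  0.1] w 0.281
[0.0, 0.0, 0.0, 0.143, 0.002, 0.001, 24.0]
[0.0, 0.0, 0.0, 0.143, 0.002, 0.001, 24.0]
[0.0, 0.0, 0.0, 0.143, 0.002, 0.001, 24.0]
[0.0, 0.0, 0.0, 0.143, 0.002, 0.001, 24.0]
[0.0, 0.0, 0.0, 0.143, 0.002, 0.001, 24.0]
[0.0, 0.0, 0.0, 0.143, 0.002, 0.001, 24.0]
[0.0, 0.0, 0.0, 0.143, 0.002, 0.001, 24.0]
[0.0, 0.0, 0.0, 0.143, 0.003, 0.001, 24.0]
[0.0, 0.0, 0.0, 0.142, 0.002, 0.001, 24.0]
[0.0, 0.0, 0.0, 0.143, 0.003, 0.001, 24.0]
[0.0, 0.0, 0.0, 0.142, 0.002, 0.001, 24.0]
[0.0, 0.0, 0.01, 0.143, 0.003, 0.001, 24.0]
[0.0, 0.0, 0.0, 0.142, 0.002, 0.001, 24.0]
[(array([318.9, 207.9]), np.int32(7106))]
```

{"name": "play_rows", "arguments": {
  "moves": [
    [[0,0,0,0.15,0,0,24],[0,0,0,0.15,0,0,24],[0,0,0,0.15,0,0,24],[0,0,0,0.15,0,0,24],[0,0,0,0.15,0,0,24]]
  ]
}}

```text
time: 14.53
tool_pos: [0.5048, 0.0444, 0.0052]
tcp_rot: [-2.646, -1.694, 0.0]
wrist_force: [-0.6, 0.1, -0.3]
width: 0.28
grip_force: 0.3
```

{"name": "play_rows", "arguments": {
  "moves": [
    [[0,0,0,0.15,0,0,24],[0,0,0,0.15,0,0,24],[0,0,0,0.15,0,0,24],[0,0,0,0.15,0,0,24],[0,0,0,0.12,0,0,24]]
  ]
}}

```text
time: 14.95
tool_pos: [0.5354, 0.1101, 0.0053]
tcp_rot: [-2.646, -1.694, -0.001]
wrist_force: [-0.7, -0.1, -1.0]
width: 0.28
grip_force: 0.2
```

```bash
python3 plan.py .554 .144 .004 1.133 15 24;  python3 reds.py; python3 - <<'E'
from workcell import vision
from h import *
c=vision.read_camera("wrist"); print([(b[0].round(1),b[1]) for n in ("red","blue") for b in blobs(c["image"],n,lo=800,hi=20000)[0]])
E
```

```text
t 14.95 p [0.5354 0.1101 0.0053] yaw 1.139 F [-0.7 -0.1 -1. ] w 0.28
[0.0, 0.0, 0.0, 0.129, 0.009, 0.004, 24.0]
[0.0, 0.0, 0.01, 0.128, 0.009, 0.005, 24.0]
[0.0, 0.0, 0.0, 0.129, 0.008, 0.004, 24.0]
red 247 [0.6121 0.2172] bay 0.0147 0.1021
blue 326 [ 0.5106 -0.1613] bay 0.0294 -0.2896
turq 308 [ 0.6522 -0.1378] bay 0.1577 -0.2254
turq 362 [0.4656 0.0595] bay -0.0788 -0.0919
turq 379 [0.4412 0.2101] bay -0.1466 0.0449
[(array([373.5,  20. ]), np.int32(3665)), (array([261.2,  60.2]), np.int32(7194)), (array([317.9, 206.3]), np.int32(6890))]
```

{"name": "play_rows", "arguments": {
  "moves": [
    [[0,0,0,0.12,0.01,0,24],[0,0,0,0.13,0.01,0,24],[0,0,0,0.12,0,0,24],[0,0,0,0,0,0,24],[0,0,0,0,0,0,24]]
  ]
}}

```text
time: 15.47
tool_pos: [0.5526, 0.1419, 0.0054]
tcp_rot: [2.646, 1.694, 0.001]
wrist_force: [0.1, -0.3, -0.1]
width: 0.283
grip_force: 0.0
```

{"name": "play_rows", "arguments": {
  "moves": [
    [[0,0,0,-0.15,0,0,24],[0,0,0,-0.25,0,0,24],[0,0,0,-0.35,0,-0.2,24],[0,0,0,-0.3,0,-0.25,24],[0,0,0,-0.3,0,-0.25,24]]
  ]
}}

```text
time: 15.88
tool_pos: [0.4923, 0.0167, 0.0746]
tcp_rot: [-2.645, -1.691, 0.006]
wrist_force: [1.8, -0.8, -0.6]
width: 0.28
grip_force: 0.0
```

{"name": "play_rows", "arguments": {
  "moves": [
    [[0,0,0,-0.3,0,-0.25,24],[0,0,0,-0.3,0,-0.25,24],[0,0,0,0,0,0,24],[0,0,0,0,0,0,24]]
  ]
}}

```text
time: 16.22
tool_pos: [0.4702, -0.0378, 0.1269]
tcp_rot: [2.648, 1.686, 0.004]
wrist_force: [0.9, 0.3, -0.5]
width: 0.278
grip_force: 0.0
```

```bash
python3 plan.py; python3 reds.py; python3 - <<'E'
from workcell import vision
from h import *
c=vision.read_camera("top"); cv2.imwrite("pics/top9.png",c["image"][:,:,::-1])
E
```

```text
t 16.22 p [ 0.4702 -0.0378  0.1269] yaw 1.134 F [ 0.9  0.3 -0.5] w 0.278
red 256 [0.6114 0.2173] bay 0.014 0.1019
red 524 [0.5605 0.1943] bay -0.0279 0.065
blue 284 [ 0.5133 -0.1612] bay 0.0319 -0.2887
turq 308 [ 0.6522 -0.1378] bay 0.1577 -0.2254
turq 629 [ 0.4282 -0.1882] bay -0.0415 -0.3396
```

View pics/top9.png

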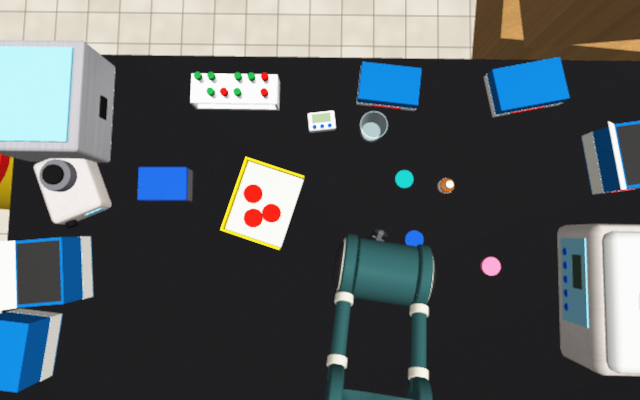

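All three red dishes lie in the bay, at (253,194), (253,218) and (271,213), and everything else is where it was. The fused blob puts C about 49 mm behind the mouth.

```bash
python3 -c "
from workcell import bot
print(bot.finish_job())"
```

```text
the job is handed in; nothing more can be done
None
```

All three red-lidded dishes were slid into the bay and measured fully inside it, the blue dish and bottle had not moved and the rest looked in place in the last top view, and the job was handed in at about 16 s (no verdict was returned).

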